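# Wind up the hand test pump, fit its relief knob and hold it pressed

### The job

On the filter-testing pump, first wind the crank wheel clockwise (seen from above) through its full turn and a bit, until it comes up against its stop. Then take the loose black knob with the D-shaped hole and the pointed nose, turn it so its hole matches the D-shaped relief spindle, push it fully home against the spindle's collar, and press the spring-loaded spindle down most of its travel; finish while still holding the knob pressed down, and do not let go. Leave the crank at its stop and do not push aside the other things on the bench.

Things in the scene. Friction and masses are not known exactly. Their poses are not given: they have to be found in the camera images.
- pump: Fixed grey hand pump, a low block 100 x 250 mm on plan, top at 45 mm; origin at the centre of its underside, y along its length. The crank wheel stands on its +y half, the relief spindle on its -y half (140 mm apart), between them lies a small flat dial, at most 53 mm high. Anywhere on the bench ahead, turned up to 0.4 rad.
- crank_axis (a point): Point on the vertical axis of the crank wheel, on the pump at (0, 65, 62) mm, the wheel's mid height. The steel wheel is 102 mm across, 12 mm thick, its top 68 mm above the bench.
- crank_handle (a point): Middle of the upright black handle on the wheel, 45 mm from the wheel's axis: a cylinder 18 mm in diameter, from 70 to 116 mm above the bench, this point 100 mm above the bench. The handle is a sleeve that spins freely on its pin, so a firm grip that keeps its own heading can carry it round the circle.
- crank (a joint): Turn of the wheel, rad, growing clockwise seen from above. At 0 the handle is on the pump's -x side of the wheel's axis; at v it lies at (-45 cos v, +45 sin v) mm from the axis in the pump's x, y. Starts between -0.6 and 0.6; hard stop at 7.0. It stays where it is left; about 2 to 3 N at the handle turns it.
- spindle_seat (a point): Centre of the top face of the spindle's collar, on the pump at (0, -75, 80) mm at rest; it moves down with the spindle. The collar is 28 mm across, 6 mm thick, 21 mm free below it. Above it stands the D-shaft: 20 mm in diameter, 26 mm long, its last 3 mm bevelled; its flat faces this point's +x (the pump's +x), 5 mm from the axis. The spindle cannot turn.
- spindle (a joint): How far the relief spindle is pressed down, m: 0 at rest, stop at 0.008. A spring carries it: it begins to give at about 4 N and takes about 9 N at the stop.
- knob: The loose knob to fit: black, 36 mm high, 50 to 100 g. Origin at the bore's centre in its underside, z up. Grip flats at y = +20 and -20 mm (40 mm across), from x = -16 to +20 mm; pointed nose at x = +34 mm, back at x = -26 mm. It fits when its x axis points along the spindle seat's x axis (nose over the shaft's flat). It lies to one side of the pump, the spare to the other.
- knob_bore (a point): Centre of the top of the knob's bore, 36 mm above its origin, same axes. The D-shaped bore goes right through: 22 mm in diameter, its flat on the nose side 6 mm from the axis, about 1 mm of play all round, the lower mouth widened by 2 mm. Home, the knob's underside rests on the collar and the shaft ends 10 mm below this point.
- spare_knob: Bystander: a round black knob 46 mm across, 36 mm high, with a 12 mm square hole; it does not fit. Origin at the centre of its underside.
- jar: Bystander: closed glass jar, 72 mm across, 120 mm high, beyond the pump. Origin at its underside.
- filter: Bystander: black canister filter, 76 mm across, 128 mm high, beyond the pump. Origin at its underside.
- carton: Bystander: small carton, 70 x 110 x 45 mm high, beyond the pump. Origin at its underside.
- socket: Bystander: steel socket, 28 mm across, 36 mm high, standing to the left. Origin at its underside.
- screwdriver: Bystander: screwdriver lying on the bench to the right. Origin at its underside.
- wrench: Bystander: flat wrench lying near the robot on the right. Origin at its underside.
- calculator: Bystander: pocket calculator, 140 x 100 x 18 mm, near the robot on the left. Origin at its underside.
Not all that is in view belongs to the job. What is shaped like the knob but brown or green is not meant.

How it is judged (in metres and radians):
On the way, in this order (a step that is already met when the one before it is completed fails the run):
1. the crank wheel has been wound clockwise to its stop (value of joint crank above 6.75 rad), for 0.1 s.
2. the D-bored knob is fully home on the spindle, flat to flat (z of knob in the frame of spindle_seat between -0.004 and 0.004 m and horizontal distance between knob and spindle_seat below 0.004 m and angle between knob's own z axis and vertical below 0.12 rad and angle between the x axis of knob and the x axis of spindle_seat, either way round below 0.25 rad), for 0.2 s.
At the end, for the whole second after the job is handed in: The knob is home on the spindle (within 4 mm of the collar and of centre, upright within 0.12 rad, nose in line with the flat within 0.25 rad); the robot, touching it with over 2 N, keeps the spindle pressed more than 4 of its 8 mm; the crank is within 0.3 rad of its stop (all of step 2 and value of joint spindle above 0.004 m and value of joint crank above 6.7 rad and contact force between any of the fingers, the arm and knob above 2 N); the arm keeps its last pose, push and grip.
It fails at once if another thing on the bench is pushed aside (more than 40 mm) (distance of any of spare_knob, jar, filter, carton, socket, screwdriver, wrench, calculator from where it was at the start of the episode above 0.04 m).
It also fails if it takes over 72 s, if anything falls off the work surface, if the arm or the gripper's body presses on something with over 40 N, if the wrist force passes 120 N, or if a joint passes its speed limit or range.

### The arm

A 6-joint arm with a two-finger parallel gripper is mounted at the origin on the work surface. World frame = base frame: x ahead of the robot, y to its left, z up, the work surface at z = 0. Lengths are in m, angles in degrees, forces in N, time in s.
With the tool pointing down it reaches from about 0.3 to 0.75 m from the base axis. Payload 8.5 kg.
Tool frame: the origin (TCP) lies between the finger pads; the fingertips stand env.finger_overhang ahead of it and the grasp point (between the pads) lies 2 mm behind it (env.finger_overhang is the distance from the TCP to the fingertips, in m); z points along the fingers, y is the line along which they close (so a half turn about z gives the same grasp; the last joint's range is limited). The gripper opens to 85 mm and grips with 20 to 120 N. Pads are 22 mm wide; open, the fingers measure 114 mm over their backs; the gripper's body (76 mm by 85 mm) begins 54 mm behind the grasp point. The pads swing forward as they close: fully open they stand 13 mm farther back than shut.
Start: joints at [-89.341, 21.807, 74.336, -0, 83.858, -12.336], TCP at [0.124, -0.536, 0.248] pointing down, gripper open.
Joint ranges: [-178.18, 178.18], [-50.72, 133.34], [12.68, 142.11], [-81.47, 261.47], [9.98, 163.14], [-165.26, 165.26]. Speed limits (degrees/s): [136.94, 136.94, 180, 180, 180, 180].

### API

Orientations are given as a 3x3 rotation matrix whose columns are the frame's x, y, z axes.
In Python, from rig import env gives the robot as it stands. The module is installed in compiled form; this text tells all that it offers.
- The arm moves only by the tool jog_arm, never from a script. Its arguments are lists of equal length, an entry for each row: "hand": the finger opening in m, from 0 to 0.0854; "travel": the shift along the world's x, y, z in m, a list of three; "yaw": the turn about the world's z in rad. A call has exactly 5 rows; each row shifts and turns the commanded pose from where the row before left it; what a row does not reach is not made up. A row lasts 1/8 s, in which the tool goes at most 62.5 mm and 10.7 degrees, less where a joint would pass 70% of its speed; a pose out of reach is approached as far as the arm can. A call is refused whole if a number of a shift passes 0.0625 or a number of a turn 0.188, either way. A call with a gripper value outside its range is refused whole. The fingers move at their own pace and stop on an object; "grip_force" is the grip in N (left out, the last holds). Time passes only in rows, so rows that do not move let the fingers close, or fill a call up. It gives the time, the measured TCP pose, the force, the opening and the grip force at its end, in the units of the state.
- env.observe(): the state, without advancing time (a new reading comes with each control period).
- env.get_image(name): name is "side" or "top" or "wrist"; returns the picture (480x640x3 uint8, red, green, blue); there is no depth.
- env.calibration(name): a dict with "fx", "fy", "cx", "cy" (pixels), "position" and "rotation" of the camera in the world; the wrist camera has in their place "hand_eye" (4x4, takes a point from camera to tool coordinates, whose origin is the TCP and whose axes are the flange's). Camera axes: x right, y down, z forward; pixel columns grow to the right and rows downward; lengths in m; the calibration is good to about 2 mm. The wrist camera is an equidistant fisheye: a pixel r from the principal point sees the ray r / f radians off the axis. A picture is of the moment at which its call begins: read the wrist's pose just before it. calibration takes no time and is no camera call.
- env.close_job(): hands the job in; it is judged then, once.
The state is a dict: "time_s": time; "q": joint angles; "qvel": joint speeds; "joint_efforts": joint torques, N m; "position": TCP position; "tool_rot": TCP orientation; "ft_force": force on the tool from outside, world axes, zero at the start; "wrist_torque": the same for the moment, N m; "grip_width": finger opening in m; "gripper_force": force on a finger pad.
Only numpy, scipy, OpenCV 4.12 (cv2) and the standard library are available. Lean on these libraries where they do the work, as an engineer would, in place of code of your own. Each camera call takes 0.05 s, during which the arm holds its last target. There are 200 camera calls.

## Working session

There is one attempt and no reset: what is moved stays moved. The work goes in short steps, Python scripts to look and compute and a tool call to move; the robot and the scene stay as the last step left them, time stands still between calls to the robot, and variables do not carry over. Pictures are saved under pics/ and viewed, at most 10 in all, crops included, and the job is handed in when it is done.

Besides the shell and the picture viewer there is one more tool, called as name(argument=value, ...), one argument or row to a line, values as JSON. jog_arm: Moves the arm, as the interface text tells. Its arguments: {"type":"object","properties":{"hand":{"type":"array"},"travel":{"type":"array"},"yaw":{"type":"array"},"grip_force":{"type":"number"}},"required":["hand","travel","yaw"]}

```bash
mkdir -p pics
python3 - <<'E'
from rig import env
import cv2,numpy as np
for n in("top","side"):
    im=env.get_image(n); cv2.imwrite(f"pics/{n}0.png",im[:,:,::-1]); c=env.calibration(n)
    print(n,{k:np.round(v,4).tolist() for k,v in c.items()})
c=env.calibration("wrist");print({k:np.round(v,4).tolist() for k,v in c.items()})
print(env.finger_overhang,env.observe())
E
```

```text
top {'fx': 438.4493, 'fy': 438.4493, 'cx': 316.8975, 'cy': 239.5518, 'position': [0.4164, -0.0447, 1.1826], 'rotation': [[-0.0107, -0.9942, 0.1069], [-0.9999, 0.0098, -0.0096], [0.0085, -0.107, -0.9942]]}
side {'fx': 490.7196, 'fy': 490.7196, 'cx': 322.1055, 'cy': 235.9361, 'position': [0.5289, 0.6537, 0.9264], 'rotation': [[-0.9995, 0.031, -0.0022], [0.0255, 0.7778, -0.628], [-0.0177, -0.6278, -0.7782]]}
{'fx': 371.6483, 'fy': 371.6483, 'cx': 313.9224, 'cy': 247.3227, 'hand_eye': [[0.0, -0.9651, -0.2619, 0.0654], [1.0, 0.0001, -0.0003, -0.0], [0.0003, -0.2619, 0.9651, -0.1258], [0.0, 0.0, 0.0, 1.0]]}
0.017 {'time_s': 0.1, 'q': array([-8.93416091e+01,  2.18370233e+01,  7.43789186e+01,  1.94343203e-03,
        8.38568581e+01, -1.23354456e+01]), 'qvel': array([ 0.07340142, -0.17223468, -0.15472586,  0.08300709, -0.06591941,
       -0.00836704]), 'joint_efforts': array([ 3.57117009e-03, -4.49217904e+01, -2.31656367e+01, -1.97026675e-04,
        3.68743538e-03, -1.07660125e-05]), 'position': array([ 0.12367166, -0.53567774,  0.24778328]), 'tool_rot': array([[ 9.74395076e-01,  2.24842690e-01,  1.91220288e-05],
       [ 2.24842485e-01, -9.74394295e-01,  1.27090369e-03],
       [ 3.04385800e-04, -1.23406286e-03, -9.99999192e-01]]), 'ft_force': array([-0.41014291, -0.01216288, -0.43099531]), 'wrist_torque': array([-0.02549888, -0.01107608, -0.03340476]), 'gripper_force': 0.0, 'grip_width': 0.08578344637178661}
```

View pics/top0.png

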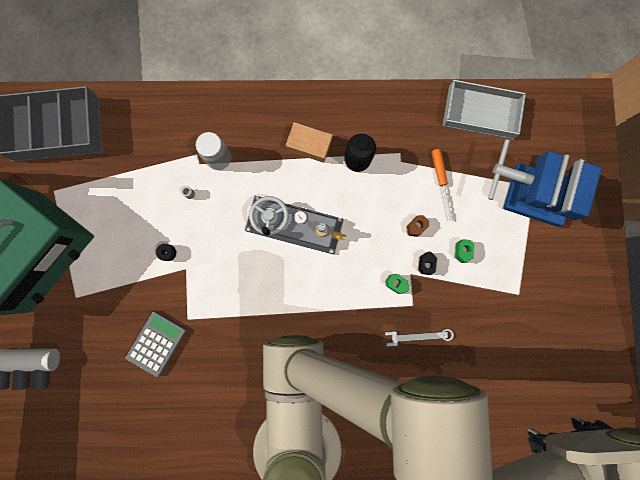

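View pics/side0.png

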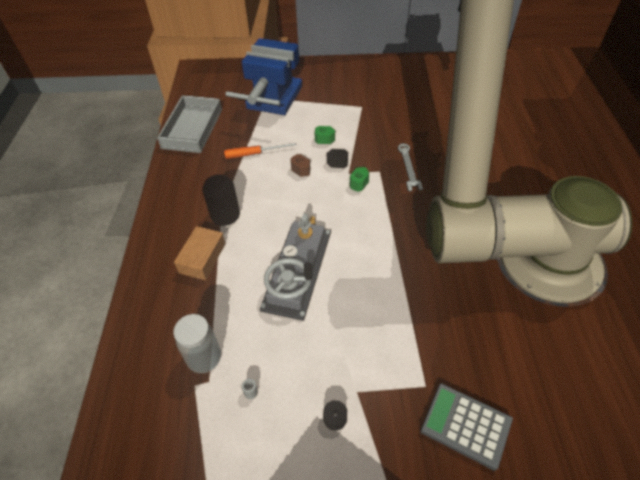

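The top view shows the pump around (295,222): wheel (268,214), spindle (321,229). The black D-knob is at (427,263), the spare knob at (166,252). I'll zoom in on the crank and knob.

```bash
cat > h.py <<'E'
import numpy as np,cv2
from rig import env
def ray(n,uv,z):
    "static-camera pixel -> world point on plane z"
    c=env.calibration(n); R=np.array(c["rotation"]);p=np.array(c["position"])
    d=R@np.array([(uv[0]-c["cx"])/c["fx"],(uv[1]-c["cy"])/c["fy"],1]); return p+d*(z-p[2])/d[2]
def wray(uv,z,o):
    "wrist fisheye pixel -> world point on plane z, o=observe() at picture"
    c=env.calibration("wrist");H=np.array(c["hand_eye"]);x,y=uv[0]-c["cx"],uv[1]-c["cy"];r=np.hypot(x,y)+1e-9;t=r/c["fx"]
    R=np.array(o["tool_rot"]);d=R@H[:3,:3]@np.array([np.sin(t)*x/r,np.sin(t)*y/r,np.cos(t)]);p=R@H[:3,3]+o["position"]
    return p+d*(z-p[2])/d[2]
E
python3 - <<'E'
from h import *
t=cv2.imread("pics/top0.png");s=cv2.imread("pics/side0.png")
f=lambda im,x,y,w,h,W,H:cv2.resize(im[y:y+h,x:x+w],(W,H),interpolation=cv2.INTER_CUBIC)
a=f(t,240,185,110,75,550,375);b=f(s,255,205,80,120,250,375);c=f(t,370,200,110,100,247,225);d=f(s,280,110,100,90,250,225)
out=np.zeros((600,800,3),np.uint8);out[:375,:550]=a;out[:375,550:]=b;out[375:,:247]=c;out[375:,250:500]=d
cv2.imwrite("pics/z.png",out)
for n,u,z in[("top",(268,214),.068),("top",(321,228),.106),("top",(427,263),.036),("top",(166,252),.036)]:print(n,u,ray(n,u,z).round(3))
# knob contour
g=cv2.cvtColor(t,cv2.COLOR_BGR2HSV);m=((g[...,2]<60)).astype(np.uint8)
m[:240]=0;m[285:]=0;m[:,:410]=0;m[:,445:]=0
M=cv2.moments(m,True);print(M["m00"],M["m10"]/M["m00"],M["m01"]/M["m00"])
E
```

```text
top (268, 214) [0.603 0.07  0.068]
top (321, 228) [ 0.561 -0.066  0.106]
top (427, 263) [ 0.475 -0.344  0.036]
top (166, 252) [0.511 0.339 0.036]
308.0 427.2792207792208 263.4155844155844
```

View pics/z.png

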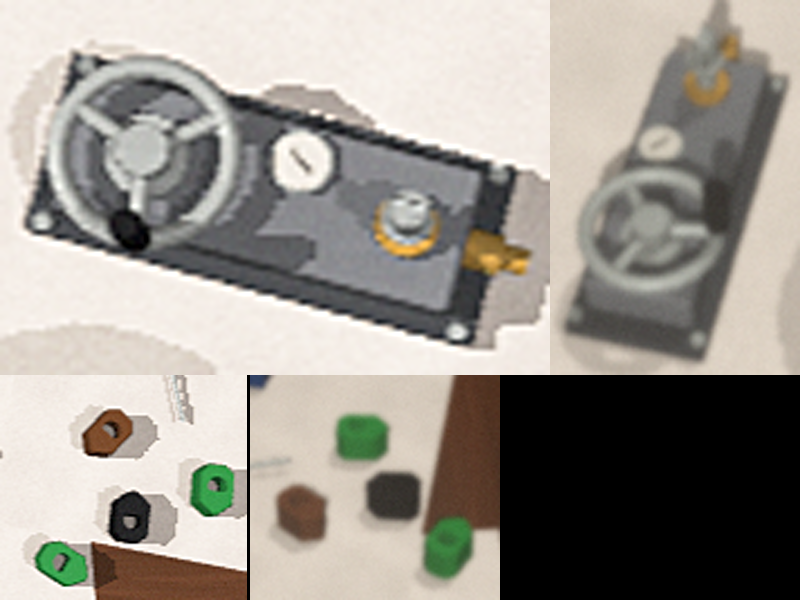

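Run:
```python
from h import *
k=lambda x,y:(240+x/5-.4,185+y/5-.4)
C=[ray("top",k(*p),.012)[:2] for p in[(75,52),(518,172),(490,348),(25,235)]]
print(np.round(C,3),"ctr",np.mean(C,0))
for a,b in((1,0),(2,3)):
    d=C[b]-C[a];print("len",np.linalg.norm(d),"yaw",np.arctan2(-d[0],d[1]))
w=ray("top",k(146,152),.068);s=ray("top",k(410,206),.106);d=(w-s)[:2]
print("wheel",w,"spindle",s,"dist",np.linalg.norm(d),"yaw",np.arctan2(-d[0],d[1]))
for z,p in((.116,(126,214)),(.1,(128,225)),(.07,(133,243))):print("handle",ray("top",k(*p),z))
```

```text
[[ 0.665  0.112]
 [ 0.597 -0.128]
 [ 0.502 -0.111]
 [ 0.566  0.138]] ctr [0.58264251 0.00275022]
len 0.24873414525309834 yaw -0.2770889975761798
len 0.256942881254873 yaw -0.24921554614820324
wheel [0.60087153 0.06746156 0.068     ] spindle [ 0.56627726 -0.06711595  0.106     ] dist 0.13895276108128163 yaw -0.25161074058964733
handle [0.5622572  0.07239959 0.116     ]
handle [0.55891589 0.0731511  0.1       ]
handle [0.55357097 0.07384759 0.07      ]
```

The zoom shows the handle on the wheel's near side (crop 128,225) and the black knob at crop (130,517), standing with its nose up or down the image. Pump yaw is about -0.25 rad. I'll pass over the knob on the way for a close look.

jog_arm(
  hand=[0.085,0.085,0.085,0.085,0.085],
  travel=[
    [0.05,0.027,0],
    [0.05,0.027,0],
    [0.05,0.027,0],
    [0.05,0.027,0],
    [0.05,0.027,0],
  ],
  yaw=[0,0,0,0,0],
)

```text
time_s: 0.72
position: [0.3751, -0.3997, 0.2481]
tool_rot: [[0.974, 0.225, -0.0], [0.225, -0.974, 0.0], [-0.0, -0.001, -1.0]]
ft_force: [0.9, -1.3, -0.3]
grip_width: 0.0847
gripper_force: 0.0
```

jog_arm(
  hand=[0.085,0.085,0.085,0.085,0.085],
  travel=[
    [0.05,0.027,0],
    [0.05,0.03,0],
    [0,0,0],
    [0,0,0],
    [0,0,0],
  ],
  yaw=[0,0,0,0,0],
)

```text
time_s: 1.35
position: [0.4727, -0.3447, 0.2483]
tool_rot: [[0.975, 0.223, -0.0], [0.223, -0.975, 0.0], [-0.0, -0.0, -1.0]]
ft_force: [-0.4, -0.2, 0.1]
grip_width: 0.0852
gripper_force: 0.0
```

Run:
```python
from h import *
import pickle
o=env.observe();im=env.get_image("wrist")[:,:,::-1];cv2.imwrite("pics/w1.png",im);pickle.dump(o,open("w1.pkl","wb"))
print(o["time_s"],o["position"],o["tool_rot"].round(3).tolist(),o["q"])
```

```text
1.35 [ 0.47272089 -0.34469195  0.24827327] [[0.975, 0.223, -0.0], [0.223, -0.975, 0.0], [-0.0, -0.0, -1.0]] [-4.76794998e+01  2.53800216e+01  6.85144968e+01 -1.14590253e-02
  8.61226425e+01  2.94218204e+01]
```

View pics/w1.png

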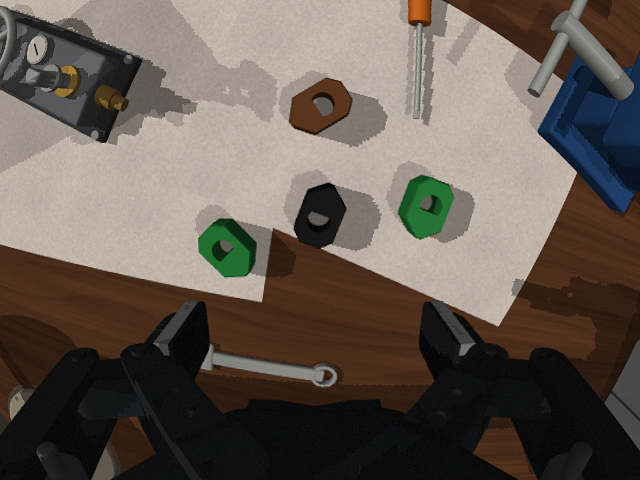

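Run:
```python
from h import *
import pickle
im=cv2.imread("pics/w1.png");o=pickle.load(open("w1.pkl","rb"))
c=im[175:260,285:360];c=np.clip(c.astype(float)*2.2,0,255).astype(np.uint8)
cv2.imwrite("pics/w1z.png",cv2.resize(c,None,fx=7,fy=7,interpolation=cv2.INTER_CUBIC))
m=(im.max(2)<60).astype(np.uint8);m[:175]=0;m[260:]=0;m[:,:285]=0;m[:,360:]=0
cs,_=cv2.findContours(m,0,2);k=max(cs,key=cv2.contourArea)
for p in cv2.approxPolyDP(k,3,True)[:,0]:print(p,wray(p,.036,o)[:2].round(4))
```

```text
[329 183] [ 0.5091 -0.3503]
[308 189] [ 0.4994 -0.3329]
[294 225] [ 0.4638 -0.3276]
[298 240] [ 0.4505 -0.3343]
[316 248] [ 0.4467 -0.3525]
[332 242] [ 0.4558 -0.3659]
[345 210] [ 0.4881 -0.3704]
[334 185] [ 0.5083 -0.3552]
```

View pics/w1z.png

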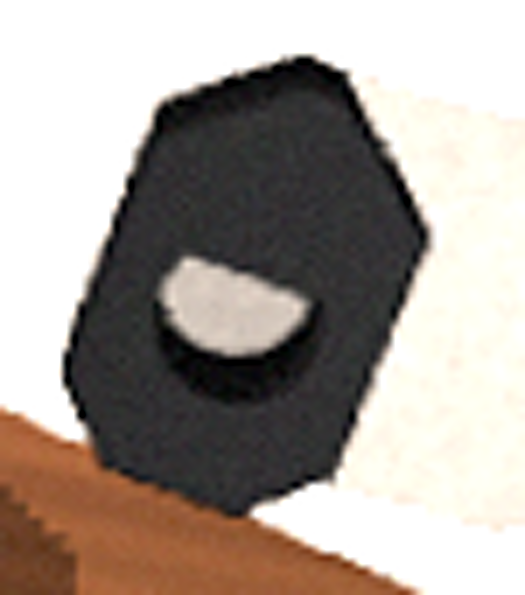

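The knob's flat and its nose are at the upper end, leaning right (crop nose ~(300,90)). The bore centre is at crop (233,322), wrist pixel (318,221).

Run:
```python
from h import *
import pickle
o=pickle.load(open("w1.pkl","rb"))
w=lambda x,y:wray((285+x/7-.43,175+y/7-.43),.036,o)[:2]
print("bore",w(233,322))
for a,b in(((65,360),(160,120)),((335,475),(430,240))):
    d=w(*b)-w(*a);print("len",np.linalg.norm(d),"yaw",np.arctan2(d[1],d[0]))
d=w(310,300)-w(185,258);print("flat",np.linalg.norm(d),np.arctan2(d[1],d[0])+np.pi/2)
print("tool yaw",np.arctan2(o["tool_rot"][1,0],o["tool_rot"][0,0]))
```

```text
bore [ 0.47277406 -0.34828272]
len 0.03446729396749503 yaw -0.15329249003934467
len 0.03423430628671712 yaw -0.13872858091690285
flat 0.017433521233740847 -0.10279968549942708
tool yaw 0.22513801315719284
```

jog_arm(
  hand=[0.06,0.06,0.06,0.06,0.06],
  travel=[
    [0.011,0.052,0],
    [0.011,0.052,0],
    [0.011,0.052,0],
    [0.011,0.052,0],
    [0.011,0.052,0],
  ],
  yaw=[-0.073,-0.073,-0.073,-0.073,-0.073],
)

```text
time_s: 2.02
position: [0.5285, -0.0831, 0.2486]
tool_rot: [[0.99, -0.142, 0.0], [-0.142, -0.99, -0.0], [0.0, 0.0, -1.0]]
ft_force: [-0.1, -1.1, -0.9]
grip_width: 0.0598
gripper_force: 0.0
```

jog_arm(
  hand=[0.06,0.06,0.06,0.06,0.06],
  travel=[
    [0.011,0.052,0],
    [0.011,0.052,0],
    [0.011,0.052,0],
    [0,0,0],
    [0,0,0],
  ],
  yaw=[0,0,0,0,0],
)

```text
time_s: 2.65
position: [0.5616, 0.0712, 0.2483]
tool_rot: [[0.99, -0.139, -0.0], [-0.139, -0.99, -0.0], [-0.0, 0.0, -1.0]]
ft_force: [-0.4, -0.5, -0.0]
grip_width: 0.0598
gripper_force: 0.0
```

Run:
```python
from h import *
import pickle
o=env.observe();im=env.get_image("wrist")[:,:,::-1];cv2.imwrite("pics/w2.png",im);pickle.dump(o,open("w2.pkl","wb"))
print(o["time_s"],o["position"],np.arctan2(o["tool_rot"][1,0],o["tool_rot"][0,0]),o["q"],o["grip_width"])
```

```text
2.65 [0.56155878 0.0711704  0.24833405] -0.13907901774699774 [-4.74940646e+00  2.34358319e+01  7.17116836e+01 -1.86807122e-02
  8.48578612e+01  9.32209087e+01] 0.059789357547015254
```

View pics/w2.png

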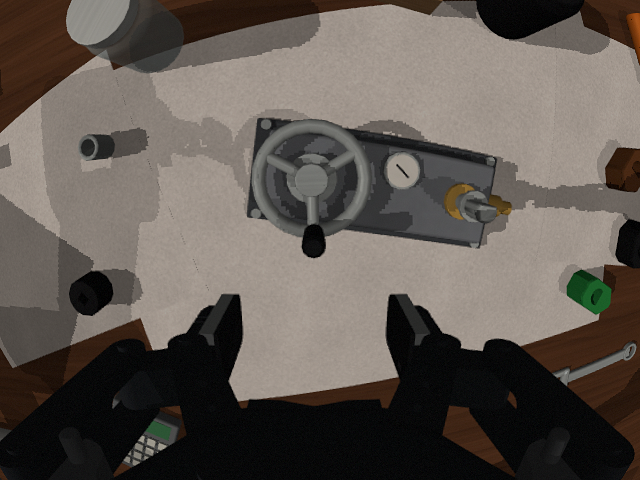

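The wheel ring is centred at (311,180), the handle's top is at about (314,247), and the spindle's shaft top is at about (486,213).

Run:
```python
from h import *
import pickle
o=pickle.load(open("w2.pkl","rb"))
for n,u,z in(("L",(252,179),.065),("R",(371,179),.065),("T",(311,121),.065),("B",(311,238),.065),("hub",(311,180),.068),("htop",(314,247),.116),("hbase",(313,230),.07),("sp",(486,213),.106),("c1",(265,124),.012),("c2",(492,160),.012),("c3",(475,245),.012),("c4",(255,214),.012)):
    print(n,wray(u,z,o)[:2].round(4))
```

```text
L [0.6091 0.1166]
R [0.5952 0.018 ]
T [0.6496 0.061 ]
B [0.5517 0.0748]
hub [0.6011 0.0678]
htop [0.5572 0.0715]
hbase [0.5596 0.072 ]
sp [ 0.5632 -0.0661]
c1 [0.6575 0.1051]
c2 [ 0.5967 -0.1218]
c3 [ 0.5075 -0.0966]
c4 [0.5712 0.1288]
```

jog_arm(
  hand=[0.06,0.06,0.06,0.06,0.06],
  travel=[
    [-0.0036,0.001,-0.03],
    [0,0,-0.04],
    [0,0,-0.04],
    [0,0,-0.04],
    [0,0,0],
  ],
  yaw=[0,0,0,0,0],
)

```text
time_s: 3.32
position: [0.5568, 0.0717, 0.0964]
tool_rot: [[0.99, -0.14, -0.006], [-0.14, -0.99, 0.0], [-0.006, 0.0, -1.0]]
ft_force: [0.3, 0.0, 0.9]
grip_width: 0.0598
gripper_force: 0.0
```

jog_arm(
  hand=[0,0,0,0,0],
  travel=[
    [0,0,0],
    [0,0,0],
    [0,0,0],
    [0,0,0],
    [0,0,0],
  ],
  yaw=[0,0,0,0,0],
  grip_force=40,
)

```text
time_s: 3.95
position: [0.5588, 0.0729, 0.1]
tool_rot: [[0.99, -0.138, 0.003], [-0.138, -0.99, -0.001], [0.003, 0.0, -1.0]]
ft_force: [-1.2, -1.4, 6.0]
grip_width: 0.0167
gripper_force: 38.9
```

```bash
python3 -c "
import numpy as np
a=0.114+0.2625*np.arange(28);p=45*np.c_[-np.cos(a),np.sin(a)]
for i,d in enumerate(np.diff(p,axis=0).round(1)):print(d.tolist(),end='\n' if i%5==4 else ' ')
print(a[-1])"
```

```text
[2.9, 11.4] [5.7, 10.3] [8.2, 8.5] [10.1, 6.0] [11.3, 3.2]
[11.8, 0.2] [11.4, -2.9] [10.3, -5.8] [8.4, -8.2] [6.0, -10.1]
[3.2, -11.3] [0.1, -11.8] [-3.0, -11.4] [-5.8, -10.2] [-8.3, -8.4]
[-10.2, -6.0] [-11.4, -3.1] [-11.8, -0.1] [-11.4, 3.0] [-10.2, 5.9]
[-8.3, 8.3] [-5.9, 10.2] [-3.1, 11.4] [-0.0, 11.8] [3.1, 11.4]
[5.9, 10.2] [8.3, 8.3] 7.2015
```

jog_arm(
  hand=[0,0,0,0,0],
  travel=[
    [0.0029,0.0114,0],
    [0.0057,0.0103,0],
    [0.0082,0.0085,0],
    [0.0101,0.006,0],
    [0.0113,0.0032,0],
  ],
  yaw=[0,0,0,0,0],
)

```text
time_s: 4.58
position: [0.597, 0.1123, 0.1]
tool_rot: [[0.991, -0.137, 0.002], [-0.137, -0.991, -0.001], [0.002, 0.001, -1.0]]
ft_force: [-1.9, -7.2, 6.9]
grip_width: 0.0168
gripper_force: 39.4
```

jog_arm(
  hand=[0,0,0,0,0],
  travel=[
    [0.0118,0.0002,0],
    [0.0114,-0.0029,0],
    [0.0103,-0.0058,0],
    [0.0084,-0.0082,0],
    [0.006,-0.0101,0],
  ],
  yaw=[0,0,0,0,0],
)

```text
time_s: 5.2
position: [0.6446, 0.0861, 0.1]
tool_rot: [[0.991, -0.137, 0.002], [-0.137, -0.991, 0.001], [0.001, -0.001, -1.0]]
ft_force: [-5.0, 1.3, 7.8]
grip_width: 0.0168
gripper_force: 39.4
```

Works well; continuing the turn.

jog_arm(
  hand=[0,0,0,0,0],
  travel=[
    [0.0032,-0.0113,0],
    [0.0001,-0.0118,0],
    [-0.003,-0.0114,0],
    [-0.0058,-0.0102,0],
    [-0.0083,-0.0084,0],
  ],
  yaw=[0,0,0,0,0],
)

```text
time_s: 5.82
position: [0.6316, 0.0323, 0.1001]
tool_rot: [[0.99, -0.138, 0.005], [-0.138, -0.99, 0.0], [0.005, -0.001, -1.0]]
ft_force: [2.1, 3.3, 6.0]
grip_width: 0.0167
gripper_force: 39.4
```

jog_arm(
  hand=[0,0,0,0,0],
  travel=[
    [-0.0102,-0.006,0],
    [-0.0114,-0.0031,0],
    [-0.0118,-0.0001,0],
    [-0.0114,0.003,0],
    [-0.0102,0.0059,0],
  ],
  yaw=[0,0,0,0,0],
)

```text
time_s: 6.45
position: [0.5764, 0.0315, 0.1]
tool_rot: [[0.99, -0.138, 0.005], [-0.138, -0.99, -0.002], [0.005, 0.001, -1.0]]
ft_force: [4.6, 0.1, 5.8]
grip_width: 0.0166
gripper_force: 39.4
```

jog_arm(
  hand=[0,0,0,0,0],
  travel=[
    [-0.0083,0.0083,0],
    [-0.0059,0.0102,0],
    [-0.0031,0.0114,0],
    [0,0.0118,0],
    [0.0031,0.0114,0],
  ],
  yaw=[0,0,0,0,0],
)

```text
time_s: 7.08
position: [0.5619, 0.0852, 0.1]
tool_rot: [[0.99, -0.138, 0.003], [-0.138, -0.99, -0.001], [0.003, 0.001, -1.0]]
ft_force: [2.5, -4.7, 6.6]
grip_width: 0.0169
gripper_force: 39.6
```

jog_arm(
  hand=[0,0,0,0,0],
  travel=[
    [0.0059,0.0102,0],
    [0.0083,0.0083,0],
    [0.001,0.0007,0],
    [0,0,0],
    [0,0,0],
  ],
  yaw=[0,0,0,0,0],
)

```text
time_s: 7.7
position: [0.5776, 0.1044, 0.1]
tool_rot: [[0.99, -0.138, 0.004], [-0.138, -0.99, -0.0], [0.004, -0.0, -1.0]]
ft_force: [1.2, -0.4, 6.3]
grip_width: 0.0171
gripper_force: 39.6
```

jog_arm(
  hand=[0,0,0,0,0],
  travel=[
    [0.003,0.0018,0],
    [0.003,0.0016,0],
    [0,0,0],
    [0,0,0],
    [0,0,0],
  ],
  yaw=[0,0,0,0,0],
)

```text
time_s: 8.32
position: [0.5793, 0.1056, 0.0998]
tool_rot: [[0.99, -0.137, -0.007], [-0.137, -0.991, -0.005], [-0.007, 0.006, -1.0]]
ft_force: [-19.5, -14.3, 19.0]
grip_width: 0.0166
gripper_force: 41.2
```

At the stop (about 24 N of reaction). I'll ease off, release, rise, and go over to the knob.

jog_arm(
  hand=[0,0,0.06,0.06,0.06],
  travel=[
    [-0.004,-0.0025,0],
    [0,0,0],
    [0,0,0],
    [0,0,0],
    [0,0,0.05],
  ],
  yaw=[0,0,0,0,0],
)

```text
time_s: 8.95
position: [0.5768, 0.1055, 0.1457]
tool_rot: [[0.99, -0.138, -0.008], [-0.138, -0.99, 0.0], [-0.008, 0.001, -1.0]]
ft_force: [0.3, 0.5, 0.6]
grip_width: 0.0595
gripper_force: 0.0
```

jog_arm(
  hand=[0.06,0.06,0.065,0.065,0.065],
  travel=[
    [0,0,0.05],
    [-0.0117,-0.05,0],
    [-0.0117,-0.05,0],
    [-0.0117,-0.05,0],
    [-0.0117,-0.05,0],
  ],
  yaw=[0,0,0,0,0],
)

```text
time_s: 9.57
position: [0.531, -0.0959, 0.1983]
tool_rot: [[0.991, -0.137, -0.0], [-0.137, -0.991, 0.0], [-0.0, -0.0, -1.0]]
ft_force: [1.3, -0.6, 0.3]
grip_width: 0.0645
gripper_force: 0.0
```

jog_arm(
  hand=[0.065,0.065,0.065,0.065,0.065],
  travel=[
    [-0.0117,-0.05,0],
    [-0.0117,-0.05,0],
    [-0.0117,-0.05,0],
    [-0.0117,-0.05,0],
    [-0.0117,-0.05,0],
  ],
  yaw=[0,0,0,0,0],
)

```text
time_s: 10.2
position: [0.4725, -0.346, 0.1982]
tool_rot: [[0.99, -0.138, -0.0], [-0.138, -0.99, 0.0], [-0.0, -0.0, -1.0]]
ft_force: [0.5, 0.5, -0.2]
grip_width: 0.0648
gripper_force: 0.0
```

jog_arm(
  hand=[0.065,0.065,0.065,0.065,0.065],
  travel=[
    [0,0,-0.04],
    [0,0,-0.02],
    [0,0,0],
    [0,0,0],
    [0,0,0],
  ],
  yaw=[0,0,0,0,0],
)

```text
time_s: 10.82
position: [0.4735, -0.3446, 0.1394]
tool_rot: [[0.991, -0.137, 0.001], [-0.137, -0.991, -0.001], [0.002, 0.001, -1.0]]
ft_force: [0.3, 0.4, 0.8]
grip_width: 0.0648
gripper_force: 0.0
```

Run:
```python
from h import *
import pickle
o=env.observe();im=env.get_image("wrist")[:,:,::-1];pickle.dump(o,open("w3.pkl","wb"))
t=env.get_image("top")[:,:,::-1]
cv2.imwrite("pics/w3.png",np.hstack([np.clip(im[100:400,160:480]*1.5,0,255).astype(np.uint8),cv2.resize(t[180:260,230:360],None,fx=3.69,fy=3.75)]))
print(o["time_s"],o["position"],np.arctan2(o["tool_rot"][1,0],o["tool_rot"][0,0]),o["grip_width"],wray((160,100),.036,o))
```

```text
10.825 [ 0.47345495 -0.34464818  0.13941705] -0.137899379822141 0.0647683232002035 [ 0.5873912  -0.26103452  0.036     ]
```

View pics/w3.png

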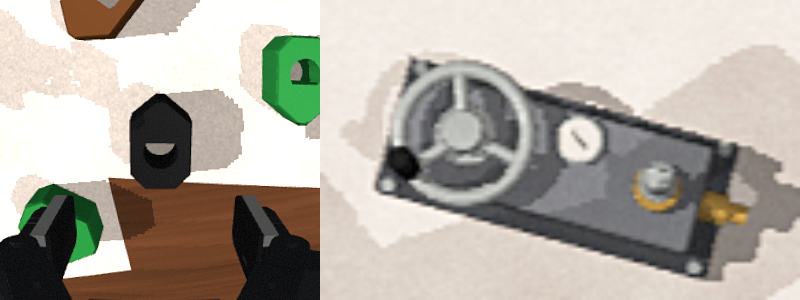

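The knob is seen upright (nose up) at crop (161,154), with its flats parallel to the finger travel. The crank handle has stayed at its stop.

Run:
```python
from h import *
import pickle
o=pickle.load(open("w3.pkl","rb"));R=o["tool_rot"]
for n,u,z in(("bore",(321.5,254),.036),("Ledge",(291,250),.036),("Redge",(351.5,250),.036),("nose",(321.5,195),.036),("back",(321.5,287),.02),("greenR",(262,325),.036),("greenR0",(262,330),0.0)):
    p=wray(u,z,o);print(n,p[:2].round(4),"tool",(R.T@(p-o["position"]))[:2].round(4))
```

```text
bore [ 0.4717 -0.3497] tool [-0.0012  0.0051]
Ledge [ 0.477  -0.3307] tool [ 0.0014 -0.0145]
Redge [ 0.4717 -0.3691] tool [0.0014 0.0244]
nose [ 0.5094 -0.3547] tool [0.0368 0.0049]
back [ 0.443  -0.3462] tool [-0.0302  0.0056]
greenR [ 0.4265 -0.3022] tool [-0.0525 -0.0357]
greenR0 [ 0.4045 -0.2932] tool [-0.0756 -0.0416]
```

jog_arm(
  hand=[0.065,0.065,0.065,0.065,0.065],
  travel=[
    [-0.001,-0.005,-0.04],
    [0,0,-0.04],
    [0,0,-0.03],
    [0,0,-0.007],
    [0,0,0],
  ],
  yaw=[0,0,0,0,0],
)

```text
time_s: 11.55
position: [0.4724, -0.3498, 0.022]
tool_rot: [[0.99, -0.138, 0.001], [-0.138, -0.99, -0.001], [0.001, 0.001, -1.0]]
ft_force: [0.4, 0.3, 0.7]
grip_width: 0.0649
gripper_force: 0.0
```

jog_arm(
  hand=[0.02,0.02,0.02,0.02,0.02],
  travel=[
    [0,0,0],
    [0,0,0],
    [0,0,0],
    [0,0,0],
    [0,0,0],
  ],
  yaw=[0,0,0,0,0],
  grip_force=50,
)

```text
time_s: 12.18
position: [0.4726, -0.35, 0.0228]
tool_rot: [[0.99, -0.138, 0.002], [-0.138, -0.99, -0.002], [0.002, 0.002, -1.0]]
ft_force: [-0.9, 0.5, 6.9]
grip_width: 0.0393
gripper_force: 51.6
```

jog_arm(
  hand=[0.02,0.02,0.02,0.02,0.02],
  travel=[
    [0,0,0.03],
    [0,0,0.06],
    [0,0,0.057],
    [0.006,0.05,0],
    [0.006,0.05,0],
  ],
  yaw=[0,0,0,-0.055,-0.055],
)

```text
time_s: 12.8
position: [0.484, -0.2485, 0.1694]
tool_rot: [[0.969, -0.249, 0.002], [-0.249, -0.969, -0.001], [0.002, 0.001, -1.0]]
ft_force: [1.3, 0.8, -1.2]
grip_width: 0.0393
gripper_force: 50.8
```

jog_arm(
  hand=[0.02,0.02,0.02,0.02,0.02],
  travel=[
    [0.006,0.05,0],
    [0.006,0.05,0],
    [0.006,0.05,0],
    [0.006,0.048,0],
    [0,0,0],
  ],
  yaw=[0,0,0,0,0],
)

```text
time_s: 13.42
position: [0.508, -0.0488, 0.1689]
tool_rot: [[0.97, -0.242, 0.001], [-0.242, -0.97, 0.0], [0.001, -0.0, -1.0]]
ft_force: [0.5, -1.0, -0.2]
grip_width: 0.0394
gripper_force: 50.8
```

jog_arm(
  hand=[0.02,0.02,0.02,0.02,0.02],
  travel=[
    [0,0,0],
    [0,0,0],
    [0,0,0],
    [0,0,0],
    [0,0,0],
  ],
  yaw=[0,0,0,0,0],
)

```text
time_s: 14.05
position: [0.5081, -0.0517, 0.1683]
tool_rot: [[0.969, -0.246, -0.0], [-0.246, -0.969, 0.0], [-0.0, -0.0, -1.0]]
ft_force: [-1.0, -1.0, 1.3]
grip_width: 0.0393
gripper_force: 50.8
```

Run:
```python
from h import *
import pickle
o=env.observe();im=env.get_image("wrist")[:,:,::-1];pickle.dump(o,open("w4.pkl","wb"));cv2.imwrite("w4raw.png",im)
c=im[60:410,170:470];cv2.imwrite("pics/w4.png",cv2.resize(np.clip(c*1.5,0,255).astype(np.uint8),(514,600),interpolation=cv2.INTER_CUBIC))
print(o["time_s"],o["position"],np.arctan2(o["tool_rot"][1,0],o["tool_rot"][0,0]),o["grip_width"],o["ft_force"])
```

```text
14.05 [ 0.50806477 -0.05174107  0.16829512] -0.2485989745095466 0.039297127689298 [-0.96128801 -1.0183145   1.2856643 ]
```

View pics/w4.png

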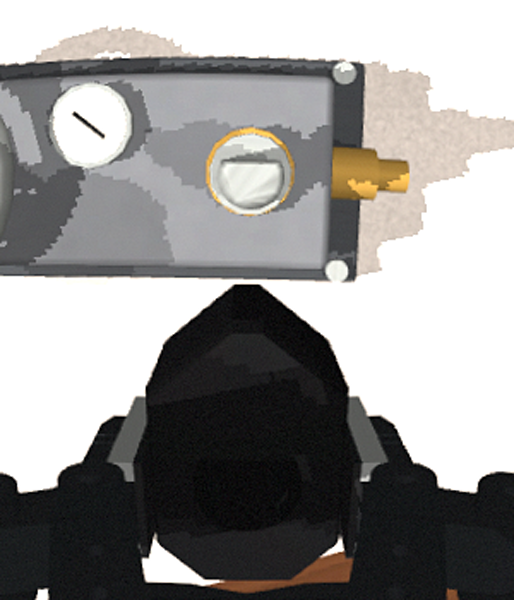

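The spindle's top centre is at crop (251.5,174.6), flat facing up, as the knob nose is. The held knob is centred between the pads (nose tip ~(245,335), bore ~(248,490)).

Run:
```python
from h import *
import pickle
o=pickle.load(open("w4.pkl","rb"));R=o["tool_rot"];P=o["position"]
k=lambda x,y:(170+x/1.7143-.2,60+y/1.7143-.2)
T=lambda u,z:(R.T@(wray(u,z,o)-P))[:2].round(4)
for n,u,z in(("shaft",k(251.5,174.6),.106),("collar",k(250.5,171),.08),("flatL",k(222,158),.106),("flatR",k(283,158),.106),("edgeL",k(0,275),.012),("edgeR",k(357,280),.012)):
    p=wray(u,z,o);print(n,p[:2].round(4),"tool",T(u,z))
zt=P[2]+.014;zb=P[2]-.022
print("nose",T(k(245,335),zt),"nose low",T(k(245,285),zb),"back",T(k(247,578),zt),"boreguess",T(k(248,490),zt))
g=cv2.imread("w4raw.png").astype(int).sum(2)
print("col",[(y,int(g[y,311:319].mean())) for y in range(240,402,3)])
print("row",[(x,int(g[343:350,x].mean())) for x in range(250,380,3)])
```

```text
shaft [ 0.5648 -0.0678] tool [0.059  0.0016]
collar [ 0.5652 -0.0677] tool [0.0593 0.0014]
flatL [ 0.5717 -0.0606] tool [ 0.0639 -0.007 ]
flatR [ 0.5674 -0.0779] tool [0.0639 0.0108]
edgeL [0.5482 0.0587] tool [ 0.0117 -0.1169]
edgeR [ 0.5039 -0.1027] tool [0.0085 0.0504]
nose [ 0.0326 -0.0001] nose low [ 0.0343 -0.0002] back [-0.0227  0.0003] boreguess [0.     0.0005]
col [(240, 21), (243, 24), (246, 29), (249, 40), (252, 40), (255, 76), (258, 72), (261, 72), (264, 73), (267, 70), (270, 73), (273, 66), (276, 60), (279, 51), (282, 57), (285, 45), (288, 30), (291, 33), (294, 33), (297, 37), (300, 33), (303, 31), (306, 33), (309, 33), (312, 33), (315, 31), (318, 26), (321, 33), (324, 34), (327, 30), (330, 19), (333, 22), (336, 25), (339, 20), (342, 22), (345, 25), (348, 22), (351, 23), (354, 27), (357, 20), (360, 22), (363, 20), (366, 26), (369, 36), (372, 66), (375, 67), (378, 65), (381, 66), (384, 62), (387, 63), (390, 64), (393, 66), (396, 64), (399, 174)]
row [(250, 53), (253, 51), (256, 34), (259, 30), (262, 32), (265, 31), (268, 28), (271, 29), (274, 28), (277, 34), (280, 29), (283, 24), (286, 21), (289, 26), (292, 22), (295, 22), (298, 23), (301, 24), (304, 22), (307, 20), (310, 21), (313, 23), (316, 23), (319, 23), (322, 25), (325, 20), (328, 27), (331, 25), (334, 21), (337, 34), (340, 25), (343, 20), (346, 31), (349, 34), (352, 31), (355, 34), (358, 30), (361, 34), (364, 31), (367, 32), (370, 29), (373, 31), (376, 56), (379, 94)]
```

jog_arm(
  hand=[0.02,0.02,0.02,0.02,0.02],
  travel=[
    [0.0283,-0.008,0],
    [0.028,-0.0079,0],
    [0,0,-0.035],
    [0,0,0],
    [0,0,0],
  ],
  yaw=[0,0,0,0,0],
)

```text
time_s: 14.72
position: [0.5646, -0.0675, 0.1343]
tool_rot: [[0.969, -0.246, 0.001], [-0.246, -0.969, -0.0], [0.001, 0.0, -1.0]]
ft_force: [0.0, 0.4, -0.1]
grip_width: 0.0392
gripper_force: 50.8
```

jog_arm(
  hand=[0.02,0.02,0.02,0.02,0.02],
  travel=[
    [0,0,-0.004],
    [0,0,-0.004],
    [0,0,-0.003],
    [0,0,0],
    [0,0,0],
  ],
  yaw=[0,0,0,0,0],
)

```text
time_s: 15.35
position: [0.5644, -0.0674, 0.1224]
tool_rot: [[0.969, -0.246, 0.0], [-0.246, -0.969, -0.0], [0.0, 0.0, -1.0]]
ft_force: [0.0, 0.5, -1.0]
grip_width: 0.0392
gripper_force: 50.8
```

jog_arm(
  hand=[0.02,0.02,0.02,0.02,0.02],
  travel=[
    [0,0,-0.004],
    [0,0,-0.004],
    [0,0,-0.004],
    [0,0,0],
    [0,0,0],
  ],
  yaw=[0,0,0,0,0],
)

```text
time_s: 15.98
position: [0.5644, -0.0674, 0.1104]
tool_rot: [[0.969, -0.246, 0.0], [-0.246, -0.969, -0.0], [0.0, 0.0, -1.0]]
ft_force: [-0.6, 0.0, 0.6]
grip_width: 0.0394
gripper_force: 50.8
```

jog_arm(
  hand=[0.02,0.02,0.02,0.02,0.02],
  travel=[
    [0,0,-0.003],
    [0,0,-0.003],
    [0,0,-0.003],
    [0,0,0],
    [0,0,0],
  ],
  yaw=[0,0,0,0,0],
)

```text
time_s: 16.6
position: [0.5644, -0.0674, 0.1017]
tool_rot: [[0.969, -0.246, 0.0], [-0.246, -0.969, -0.0], [0.0, 0.0, -1.0]]
ft_force: [-2.9, 1.0, 4.7]
grip_width: 0.0393
gripper_force: 51.2
```

Collar contact is felt right where expected (z≈0.102). Now pressing.

jog_arm(
  hand=[0.02,0.02,0.02,0.02,0.02],
  travel=[
    [0,0,-0.002],
    [0,0,-0.002],
    [0,0,-0.002],
    [0,0,0],
    [0,0,0],
  ],
  yaw=[0,0,0,0,0],
)

```text
time_s: 17.23
position: [0.5644, -0.0674, 0.0957]
tool_rot: [[0.969, -0.246, 0.0], [-0.246, -0.969, -0.0], [0.0, 0.0, -1.0]]
ft_force: [-2.1, 0.5, 7.0]
grip_width: 0.0393
gripper_force: 51.6
```

jog_arm(
  hand=[0.02,0.02,0.02,0.02,0.02],
  travel=[
    [0,0,0],
    [0,0,0],
    [0,0,0],
    [0,0,0],
    [0,0,0],
  ],
  yaw=[0,0,0,0,0],
)

```text
time_s: 17.85
position: [0.5644, -0.0674, 0.0958]
tool_rot: [[0.969, -0.246, 0.0], [-0.246, -0.969, -0.0], [0.0, 0.0, -1.0]]
ft_force: [-4.1, 0.1, 8.1]
grip_width: 0.0394
gripper_force: 51.6
```

Run:
```python
from h import *
o=env.observe();t=env.get_image("top")[:,:,::-1];s=env.get_image("side")[:,:,::-1]
f=lambda im,x,y,w,h:cv2.resize(im[y:y+h,x:x+w],(400,400),interpolation=cv2.INTER_CUBIC)
cv2.imwrite("pics/f.png",np.hstack([f(t,230,170,110,110),f(s,250,190,110,110)]))
print(o["time_s"],o["position"],o["ft_force"],o["tool_rot"].round(3).tolist())
```

```text
17.85 [ 0.56438746 -0.06740553  0.09577774] [-4.07960487  0.06161046  8.12689185] [[0.969, -0.246, 0.0], [-0.246, -0.969, -0.0], [0.0, 0.0, -1.0]]
```

View pics/f.png

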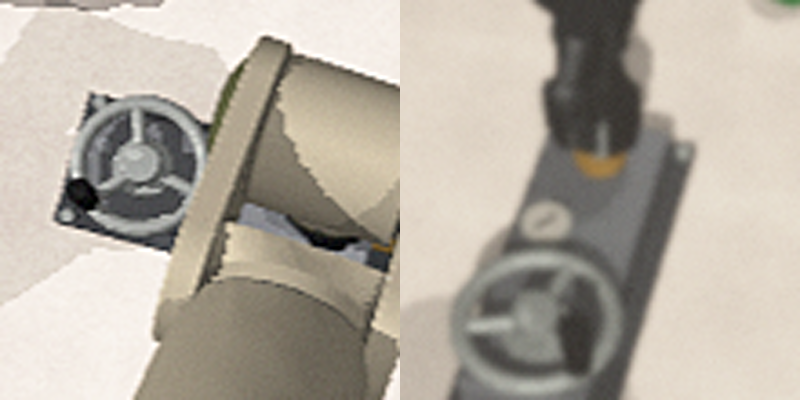

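The pictures show the knob down on the brass collar (side crop ~(600,150)) and the crank handle still at its stop. I'll add a slight extra press, relieve the side load, then hand in.

jog_arm(
  hand=[0.02,0.02,0.02,0.02,0.02],
  travel=[
    [-0.0005,0,-0.001],
    [0,0,0],
    [0,0,0],
    [0,0,0],
    [0,0,0],
  ],
  yaw=[0,0,0,0,0],
)

```text
time_s: 18.58
position: [0.5643, -0.0674, 0.095]
tool_rot: [[0.969, -0.246, 0.002], [-0.246, -0.969, -0.0], [0.002, -0.0, -1.0]]
ft_force: [-2.7, 1.9, 7.7]
grip_width: 0.0395
gripper_force: 51.7
```

Run:
```python
from rig import env
o=env.observe();print(o["position"],o["ft_force"],o["gripper_force"])
print(env.close_job())
```

```text
[ 0.56432148 -0.06742217  0.0949678 ] [-2.67841849  1.85619815  7.72837657] 51.70365358237177
the job is handed in; nothing more can be done
None
```

I wound the crank to its stop, fitted the knob on the spindle and pressed it down about 7 of 8 mm, and handed the job in still holding it at about 18.6 s; the hand-in returned no verdict.

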